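# Peel the top parts tray off a stuck stack and show it to the scanner

## Task

Lift the red hold-down keeper straight up off its post and set it down in the green dish without dropping it. Then take the top blue tray by its yellow lug and peel it off the sticking stack: raise the lug corner well clear first while the opposite corner is still seated, leaving the other trays in their base. Finish while holding that tray by its lug, roughly level and still, centred about 10 cm above the scanner's glass window; do not put it down, and do not disturb the wrench, the oil bottle or the brass plug.

Things in the scene. Friction and masses are not known exactly. Their poses are not given: they have to be found in the camera images.
- base: Fixed dark steel base, plate 186 x 136 x 10 mm, origin at the centre of its underside, z up. Its low rim holds the stack, which stands on the plate (10 mm up). At its own (0, +85) mm stands a post: a 20 mm thick column to 82 mm above the origin, then a 10 mm thick pin up to 116 mm. Keeper and stack move and turn with the base between starts.
- stack: The four lower blue trays, stuck into one 1.6 kg piece, 176 x 126 x 60 mm, loose in the base's rim; origin at the centre of its underside, z up, x along the long side. Its open mouth is 12 mm deep, 162 x 112 mm; amid each side a spring rubber nub presses (2.5 N) on the foot of the top tray. Must stay in the base.
- tray: Top blue tray, 176 x 126 x 24 mm, 0.14 kg, open on top; origin at the centre of its underside, x along the long side, z up. Underside 48 mm above the stack's origin; its foot (12 mm high, 3 mm play per side) is nested in the stack, its shoulder rests on the stack's rim. Nubs make it stick: a few newtons at the lug, mostly gone once the lug is 15 mm up; lifted there it tips about its far corner.
- lug (a point): Centre of the yellow lug, an upright fin at (-66, -41, 38) mm in the tray's frame (axes as the tray's). 28 mm high above the rim (14 mm above and below this point), 24 mm long on the diagonal through the tray's centre (0.556 rad from tray +x towards +y), 12 mm thick across it. Pinch across the thickness from above; fingertips stay above the yellow plate 14 mm below this point.
- far_corner (a point): The tray's corner diagonally across from the lug, at (85, 60, 12) mm in the tray's frame, where its shoulder rests on the stack; the tray tips about it when peeled. Axes as the tray's.
- keeper: Loose red steel hold-down keeper, 0.2 kg: a ring (32 mm outside, 16 mm hole, 10 mm high) around the base's pin, with an arm 20 mm wide, 10 mm high, that reaches along its own -y to 62 mm from the ring's axis and lies on the tray's rim. Origin on the ring's axis at its underside, z up. The pin stands 34 mm above the ring's underside: lift it more than that.
- keeper_grip (a point): Centre of the keeper's upright grip fin, at (0, -30, 27) mm in the keeper's frame; the fin is 12 mm thick along the keeper's x, 24 mm long along its y, and stands from the arm's top (17 mm below this point) to 17 mm above this point. Pinch it along the keeper's x from above. Axes as the keeper's.
- dish: Fixed open green plastic dish, 158 x 158 x 20 mm, 4 mm walls and floor, origin at the centre of its underside. It and the scanner change places between starts.
- scanner: Fixed black scanner box, 160 x 160 x 45 mm, with a 110 mm square glass window in the middle of its top; origin at the centre of its underside, window 45 mm above it.
- wrench: Loose steel wrench, 150 mm long, lying on the bench; bystander, leave alone. Origin below its middle.
- oil: Loose yellow oil bottle, 52 mm thick, 130 mm tall, standing; bystander, leave alone. Origin at the centre of its underside.
- plug: Loose brass flanged plug, 48 mm wide, 45 mm tall, standing; bystander, leave alone. Origin at the centre of its underside.
Mind the look-alikes: they are no part of the job. Leave any brown look-alike of the tray alone.

How it is judged:
By the outcome, as a careful person would: the job done as asked, in the order asked, and still so for the second after the job is handed in, while the arm keeps its last pose, push and grip.
It also fails if it takes over 54 s, if anything falls off the work surface, if the arm or the gripper's body presses on something with over 40 N, if the wrist force passes 120 N, or if a joint passes its speed limit or range.

## Robot

A 6-joint arm with a two-finger parallel gripper is mounted at the origin on the work surface. World frame = base frame: x ahead of the robot, y to its left, z up, the work surface at z = 0. Lengths are in m, angles in rad, forces in N, time in s.
With the tool pointing down it reaches from about 0.35 to 0.975 m from the base axis. Payload 4.9 kg.
Tool frame: the origin (TCP) lies on the front face of the gripper's body, between the roots of the fingers; the fingertips stand 73 mm ahead of it and the grasp point (between the pads) lies 54 mm ahead of it; z points along the fingers, y is the line along which they close (so a half turn about z gives the same grasp; the last joint's range is limited). The gripper opens to 85 mm and grips with 20 to 120 N. Pads are 22 mm wide; open, the fingers measure 114 mm over their backs; the gripper's body (76 mm by 85 mm) begins 54 mm behind the grasp point. The pads swing forward as they close: fully open they stand 13 mm farther back than shut.
Start: joints at [-1.228, 0.053, 1.613, -0, 1.476, -0.119], TCP at [0.278, -0.56, 0.304] pointing down, gripper open.
Joint ranges: [-3.01, 3.01], [-1.01, 2.22], [0.06, 2.58], [-1.02, 4.17], [0.09, 2.62], [-3.14, 3.14]. Speed limits (rad/s): [2.57, 2.57, 3.14, 3.14, 3.14, 3.14].

## Interface

Orientations are given as a rotation vector (axis times angle).
In Python, from station import status, imaging, order gives the robot as it stands.
- The arm moves only by the tool arm_command, never from a script. Its argument "increments" is a list of rows, each an object with "slide": the shift along the tool's x, y, z in m, a list of three; "spin": the turn about the tool's z in degrees; "gripper": the opening, from -1 (shut) to 1 (fully open). In form: [{"slide": [x, y, z], "spin": spin, "gripper": gripper}, ...]. A call has 1 to 8 rows; each row is the pose to reach, as a shift and turn from the pose commanded when the call began, along the tool's axes at that moment; what a row does not reach only later rows make up. A row lasts 1/12 s, in which the tool goes at most 41.7 mm and 7.16 degrees, less where a joint would pass 70% of its speed; a pose out of reach is approached as far as the arm can. A call with a gripper value outside its range is refused whole. The fingers move at their own pace and stop on an object; "newtons" is the grip in N (left out, the last holds). Time passes only in rows, so rows that repeat a pose let the fingers close. It gives the time, the measured TCP pose, the force, the opening and the grip force at its end, in the units of the state.
- status.get_obs(): the state, without advancing time (a new reading comes with each control period).
- imaging.get_image(name): name is "scene" or "top" or "wrist"; returns a dict with "frame" (384x512x3 uint8, red, green, blue), "vfov" (degrees; the focal length in pixels is half the picture's height over the tangent of half this angle, whatever the lens; pixels are square), "cx", "cy" (the principal point, pixels), "k1" (the pictures are not rectified: a ray, as slopes to the right and down, at radius r is drawn at 1 + k1 r^2 times it, then the intrinsics apply), "view" (4x4, takes a point from world to camera coordinates); the wrist camera has in their place "mount" (4x4, takes a point from camera to tool coordinates, whose origin is the TCP and whose axes are the flange's). Camera axes: x right, y up, looking along -z (the intrinsics and any distortion apply to the point x, -y, -z); pixel columns grow to the right and rows downward; lengths in m; the calibration is good to about 2 mm. A picture is of the moment at which its call begins: read the wrist's pose just before it. There is no depth.
- order.finish_job(): hands the job in; it is judged then, once.
The state is a dict: "t": time; "q": joint angles; "dq": joint speeds; "effort": joint torques, N m; "tool_pos": TCP position; "tool_rot": TCP orientation; "contact_force": force on the tool from outside, world axes, zero at the start; "wrist_torque": the same for the moment, N m; "opening": finger opening in m; "grip_force": force on a finger pad.
Only numpy, scipy, OpenCV 4.12 (cv2) and the standard library are available. Lean on these libraries where they do the work, as an engineer would, in place of code of your own. Each camera call takes 0.05 s, during which the arm holds its last target. There are 200 camera calls.

## Working session

There is one attempt and no reset: what is moved stays moved. The work goes in short steps, Python scripts to look and compute and a tool call to move; the robot and the scene stay as the last step left them, time stands still between calls to the robot, and variables do not carry over. Pictures are saved under pics/ and viewed, at most 10 in all, crops included, and the job is handed in when it is done.

Besides the shell and the picture viewer there is one more tool, called as name([rows], argument=value, ...), one row to a line, values as JSON. arm_command: Moves the arm, as the interface text tells. Its arguments: {"type":"object","properties":{"increments":{"type":"array","items":{"type":"object","properties":{"slide":{"type":"array","items":{"type":"number"}},"spin":{"type":"number"},"gripper":{"type":"number"}}}},"newtons":{"type":"number"}},"required":["increments"]}

```bash
mkdir -p pics
cat > h.py <<'E'
import numpy as np, cv2, json
from station import status, imaging, order
def grab(n):
    o=status.get_obs(); d=imaging.get_image(n)
    return o,d
def save(d,f,crop=None,s=1):
    im=d['frame'][...,::-1]
    if crop: x0,y0,x1,y1=crop; im=im[y0:y1,x0:x1]
    cv2.imwrite('pics/'+f,cv2.resize(im,None,fx=s,fy=s,interpolation=cv2.INTER_CUBIC))
E
python3 - <<'E'
from h import *
for n in('scene','top'):
    o,d=grab(n); save(d,n+'0.png',s=1.5)
    np.save(n+'.npy',d,allow_pickle=True)
    print({k:v for k,v in d.items() if k!='frame'})
print(o)
E
```

```text
{'vfov': 53.86139776808952, 'cx': 241.93919021140624, 'cy': 188.1611310916985, 'k1': -0.04221350215509421, 'view': array([[-0.04433444,  0.99884433,  0.01855992,  0.0280252 ],
       [-0.74020147, -0.04531983,  0.67085609,  0.30960731],
       [ 0.67092194,  0.01600395,  0.74135527, -1.35720059],
       [ 0.        ,  0.        ,  0.        ,  1.        ]])}
{'vfov': 52.07335426490247, 'cx': 256.6990548162275, 'cy': 190.36405885926501, 'k1': -0.010421742361995197, 'view': array([[ 0.0188747 , -0.99976774,  0.01040281, -0.01485088],
       [ 0.99866348,  0.01935252,  0.04792418, -0.50562402],
       [-0.04811437,  0.00948435,  0.9987968 , -1.00601959],
       [ 0.        ,  0.        ,  0.        ,  1.        ]])}
{'t': 0.05, 'q': array([-1.22802560e+00,  5.33646089e-02,  1.61428194e+00, -3.41080281e-06,
        1.47596414e+00, -1.18990096e-01]), 'dq': array([-0.00121138, -0.0029163 , -0.0016509 , -0.00059104,  0.00079041,
        0.00013813]), 'effort': array([-1.49546260e-03, -3.95183444e+01, -3.71657932e+01, -7.88675629e-05,
        4.05593484e-03,  4.61924259e-06]), 'tool_pos': array([ 0.27830196, -0.55910197,  0.30266525]), 'tool_rot': array([-3.05627947e+00, -7.18446969e-01,  3.59014978e-04]), 'contact_force': array([-0.24956902, -0.40386321, -0.08489955]), 'wrist_torque': array([-0.01603933, -0.01766263, -0.01706765]), 'grip_force': 0.0, 'opening': 0.08559340492940744}
```

View pics/scene0.png

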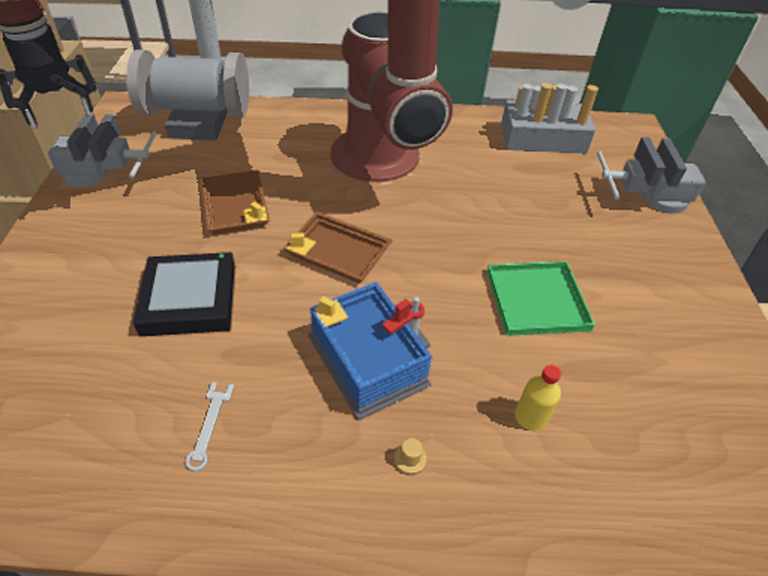

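View pics/top0.png

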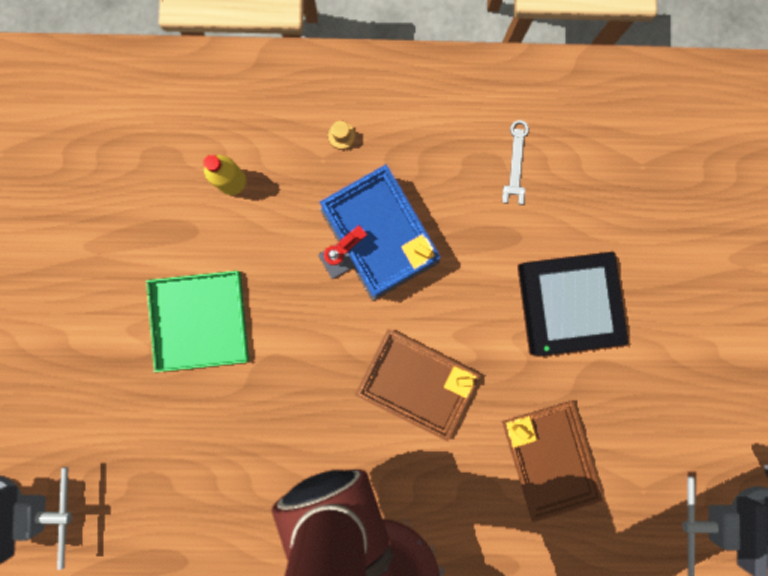

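The top view shows the blue tray at (380,232) with its lug at (418,251), the keeper ring at (335,255), the dish at (198,320) and the scanner at (573,303).

The lug has two look-alikes, the yellow lugs on the brown trays at (460,381) and (521,431). I choose the one on the blue tray at (418,251). The red bottle cap at (212,162) could be taken for the keeper, but the keeper is the armed ring at (345,245).

```bash
cat >> h.py <<'E'
from scipy.optimize import minimize
def project(d,P,V=None):
    V=d['view'] if V is None else V
    c=P@V[:3,:3].T+V[:3,3]; u=np.c_[c[:,0],-c[:,1]]/(-c[:,2:])
    r2=(u**2).sum(1,keepdims=True); f=192/np.tan(np.radians(d['vfov'])/2)
    return u*(1+d['k1']*r2)*f+[d['cx'],d['cy']]
def box(cx,cy,z0,z1,lx,ly,a=0):
    c,s=np.cos(a),np.sin(a)
    return np.array([[cx+c*i*lx/2-s*j*ly/2,cy+s*i*lx/2+c*j*ly/2,z] for i in(-1,1) for j in(-1,1) for z in(z0,z1)])
def cyl(r,z0,z1,cx=0,cy=0):
    t=np.linspace(0,2*np.pi,24,endpoint=False); return np.array([[cx+r*np.cos(a),cy+r*np.sin(a),z] for a in t for z in(z0,z1)])
def place(P,p):
    c,s=np.cos(p[2]),np.sin(p[2]); return P@np.array([[c,-s,0],[s,c,0],[0,0,1]]).T+[p[0],p[1],p[3] if len(p)>3 else 0]
def render(d,parts,p,V=None,S=16):
    m=np.zeros((384,512),np.uint8)
    for P in parts:
        h=cv2.convexHull(project(d,place(P,p),V).astype(np.float32))
        cv2.fillConvexPoly(m,np.round(h*S).astype(np.int32),255,cv2.LINE_AA,4)
    return m/255.
def hsv(d,lo,hi):
    h=cv2.cvtColor(d['frame'],cv2.COLOR_RGB2HSV); return cv2.inRange(h,np.array(lo),np.array(hi))>0
def fit(views,parts,p0,scale):
    # views: (d,mask,ignore,V)
    def L(x):
        p=np.array(p0)+x*scale
        return sum((np.abs(render(d,parts,p,V)-m)*(~ig)).sum() for d,m,ig,V in views)
    best=None
    for k in range(3):
        s=np.vstack([np.zeros(len(p0)),np.eye(len(p0))])*(1 if k==0 else .3)+(0 if best is None else best.x)
        best=minimize(L,s[0],method='Nelder-Mead',options=dict(initial_simplex=s,maxiter=150))
    return np.array(p0)+best.x*scale,best.fun
def near(m,uv,r):
    y,x=np.mgrid[:384,:512]; return m&(np.hypot(x-uv[0],y-uv[1])<r)
def unproj(d,uv,z):
    f=lambda x: project(d,np.array([[x[0],x[1],z]]))[0]-uv
    from scipy.optimize import fsolve
    return fsolve(f,[.6,0])
KEEP=[cyl(.016,0,.010),box(0,-.031,0,.010,.020,.062),box(0,-.030,.010,.044,.012,.024)]
E
cat > m1.py <<'E'
from h import *
T=np.load('top.npy',allow_pickle=True).item(); S=np.load('scene.npy',allow_pickle=True).item()
def masks(lo,hi,g0,lo2=None,hi2=None):
    out=[]
    for d in(T,S):
        uv=project(d,np.array([g0]))[0]
        m=hsv(d,lo,hi)
        if lo2: m|=hsv(d,lo2,hi2)
        out.append(near(m,uv,70))
    return out
gl=lambda u,v,z:[*unproj(T,np.array([u,v])/1.5,z),z]
red=[hsv(d,[0,150,60],[6,255,255])|hsv(d,[172,150,60],[180,255,255]) for d in(T,S)]
yel=[hsv(d,[20,120,60],[34,255,255]) for d in(T,S)]
g=gl(380,232,.05); mb=masks([100,100,30],[125,255,255],g)
ig=[cv2.dilate((r|y).astype(np.uint8),np.ones((3,3)))>0 for r,y in zip(red,yel)]
best=None
for a in np.radians([30,60,120,150]):
    r=fit([(T,mb[0],ig[0],None),(S,mb[1],ig[1],None)],[box(0,0,.010,.082,.176,.126)],[g[0],g[1],a],np.array([.01,.01,.2]))
    if best is None or r[1]<best[1]: best=r
p,e=best; print('stack',p,e,[m.sum() for m in mb])
lugw=gl(418,251,.1); print('lug px',lugw)
for a in(p[2],p[2]+np.pi):
    q=[p[0],p[1],a]; print(a,place(np.array([[-.066,-.041,.106]]),q),'post',place(np.array([[0,.085,.09]]),q))
gk=gl(345,245,.09); mk=[near(r,project(d,np.array([gk]))[0],35) for r,d in zip(red,(T,S))]
b=None
for a in p[2]+np.array([0,np.pi]):
  for da in(-.3,0,.3):
    c=place(np.array([[0,.085,0]]),[p[0],p[1],a])[0]
    r=fit([(T,mk[0],yel[0]&False,None),(S,mk[1],yel[1]&False,None)],KEEP,[c[0],c[1],a+da,.082],np.array([.008,.008,.2,.004]))
    if b is None or r[1]<b[1]: b=r
print('keeper',b,[m.sum() for m in mk],'grip',place(np.array([[0,-.03,.027]]),b[0]))
g=gl(198,320,.01); m=masks([45,80,40],[85,255,255],g)
print('dish',fit([(T,m[0],m[0]&False,None),(S,m[1],m[1]&False,None)],[box(0,0,0,.02,.158,.158)],[g[0],g[1],.05],np.array([.01,.01,.1])),[x.sum() for x in m])
c=[gl(u,v,.045)[:2] for u,v in((541,275),(605,267),(613,335),(549,341))]
print('scanner',np.mean(c,0),c)
E
python3 m1.py
python3 - <<'E'
from h import *
T=np.load('top.npy',allow_pickle=True).item(); save(T,'crop.png',(200,95,310,210),5)
E
```

```text
stack [0.59194389 0.00671686 0.52786806] 701.1686274509805 [np.int64(3277), np.int64(3583)]
lug px [np.float64(0.5573555797251948), np.float64(-0.0554836437998384), 0.1]
0.5278680583881966 [[ 0.55557903 -0.06194606  0.106     ]] post [[0.54913001 0.0801469  0.09      ]]
3.66946071197799 [[0.62830876 0.07537977 0.106     ]] post [[ 0.63475778 -0.06671319  0.09      ]]
keeper (array([0.54815309, 0.0793739 , 0.77855851, 0.07806036]), np.float64(254.47843137254904)) [np.int64(254), np.int64(271)] grip [[0.56922071 0.0580161  0.10506036]]
dish (array([0.43960793, 0.31604318, 0.12119321]), np.float64(433.3607843137255)) [np.int64(3879), np.int64(2738)]
scanner [ 0.4788158  -0.32728912] [[np.float64(0.5270299009951797), np.float64(-0.26630338000612896)], [np.float64(0.542651843769811), np.float64(-0.3744092934627542)], [np.float64(0.4287531823527543), np.float64(-0.3880198360346818)], [np.float64(0.41682828762648727), np.float64(-0.28042396143372983)]]
```

View pics/crop.png

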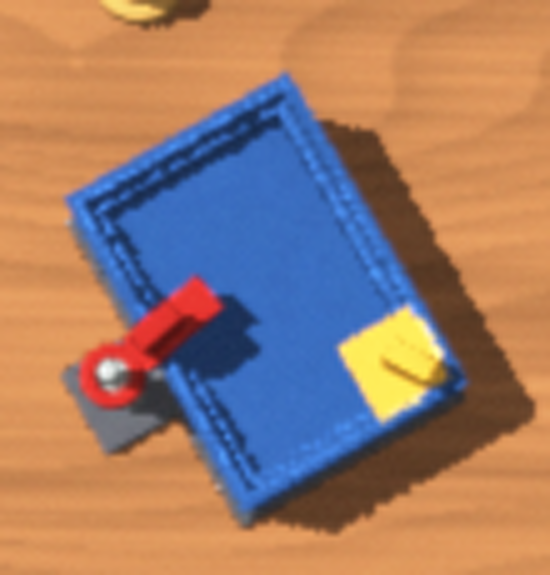

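The crop confirms the choice: the lug fin is on the blue tray at crop (415,360), and the keeper ring is around the post at (110,375). Next I go above the stack for a wrist view.

```bash
cat >> h.py <<'E'
from scipy.spatial.transform import Rotation as R
def plan(tcp,yaw):
    o=status.get_obs(); M=R.from_rotvec(o['tool_rot']).as_matrix(); x=M[:,0]
    y0=np.arctan2(x[1],x[0]); s=-(yaw-y0); s=(s+np.pi)%(2*np.pi)-np.pi
    print('slide',np.round(M.T@(np.array(tcp)-o['tool_pos']),4),'spin',np.round(np.degrees(s),1),'z axis',np.round(M[:,2],4),'t',o['t'],'yaw',y0)
def wrist(f=None,**k):
    o,d=grab('wrist'); W=np.eye(4); W[:3,:3]=R.from_rotvec(o['tool_rot']).as_matrix(); W[:3,3]=o['tool_pos']
    d['view']=np.linalg.inv(W@d['mount'])
    if f: save(d,f,**k)
    return o,d
E
python3 - <<'E'
from h import *
o,d=wrist(); print(d['mount'],d['vfov'],d['cx'],d['cy'],d['k1'])
plan([.53,.03,.36],2.2)
E
```

```text
[[-9.05588449e-04  9.45765417e-01  3.24849127e-01  8.34924573e-02]
 [ 9.99998828e-01  1.25745934e-03 -8.73248978e-04 -9.64188637e-06]
 [-1.23437325e-03  3.24847956e-01 -9.45765448e-01 -6.99145057e-02]
 [ 0.00000000e+00  0.00000000e+00  0.00000000e+00  1.00000000e+00]] 67.03869437452462 248.4179100454394 189.0046579299286 -0.032216397938781
slide [ 0.4878 -0.4154 -0.0563] spin -99.6 z axis [-6.0e-04  1.5e-03 -1.0e+00] t 0.15 yaw 0.46177503171238643
```

arm_command([
  {"slide":[0.24,-0.21,-0.056],"spin":-50,"gripper":1},
  {"slide":[0.24,-0.21,-0.056],"spin":-50,"gripper":1},
  {"slide":[0.24,-0.21,-0.056],"spin":-50,"gripper":1},
  {"slide":[0.24,-0.21,-0.056],"spin":-50,"gripper":1},
  {"slide":[0.24,-0.21,-0.056],"spin":-50,"gripper":1},
  {"slide":[0.24,-0.21,-0.056],"spin":-50,"gripper":1},
  {"slide":[0.24,-0.21,-0.056],"spin":-50,"gripper":1},
  {"slide":[0.24,-0.21,-0.056],"spin":-50,"gripper":1},
])

```text
t: 0.82
tool_pos: [0.4002, -0.262, 0.3604]
tool_rot: [2.463, 1.95, 0.001]
contact_force: [1.5, -1.2, -0.1]
opening: 0.0855
grip_force: 0.0
```

```bash
python3 -c "
from h import *
plan([.53,.03,.36],2.2)"
```

```text
slide [0.3139 0.0594 0.0005] spin -49.3 z axis [ 8.e-04  2.e-04 -1.e+00] t 0.8167 yaw 1.3395545377121485
```

arm_command([
  {"slide":[0.314,0.059,0],"spin":-49,"gripper":1},
  {"slide":[0.314,0.059,0],"spin":-49,"gripper":1},
  {"slide":[0.314,0.059,0],"spin":-49,"gripper":1},
  {"slide":[0.314,0.059,0],"spin":-49,"gripper":1},
  {"slide":[0.314,0.059,0],"spin":-49,"gripper":1},
  {"slide":[0.314,0.059,0],"spin":-49,"gripper":1},
  {"slide":[0.314,0.059,0],"spin":-49,"gripper":1},
  {"slide":[0.314,0.059,0],"spin":-49,"gripper":1},
])

```text
t: 1.48
tool_pos: [0.5311, 0.0302, 0.3596]
tool_rot: [-1.431, -2.796, -0.001]
contact_force: [-0.3, -0.3, 0.3]
opening: 0.0855
grip_force: 0.0
```

arm_command([
  {"slide":[0.0,0.0,0],"spin":0,"gripper":1},
  {"slide":[0.0,0.0,0],"spin":0,"gripper":1},
  {"slide":[0.0,0.0,0],"spin":0,"gripper":1},
])

```text
t: 1.73
tool_pos: [0.5304, 0.0266, 0.3595]
tool_rot: [-1.439, -2.792, 0.001]
contact_force: [1.1, -0.0, 0.2]
opening: 0.0857
grip_force: 0.0
```

```bash
python3 -c "
from h import *
o,d=wrist('w1.png',s=1.5); np.save('w1.npy',d,allow_pickle=True)
print(o['tool_pos'],o['t'],np.abs(o['dq']).max())
print(project(d,np.array([[.549,.08,.092],[.5556,-.062,.106]]))*1.5)"
```

```text
[0.53040717 0.02664338 0.35950682] 1.7333 0.024648544688016045
[[433.07713957 203.80899372]
 [336.3683554  350.73293511]]
```

View pics/w1.png

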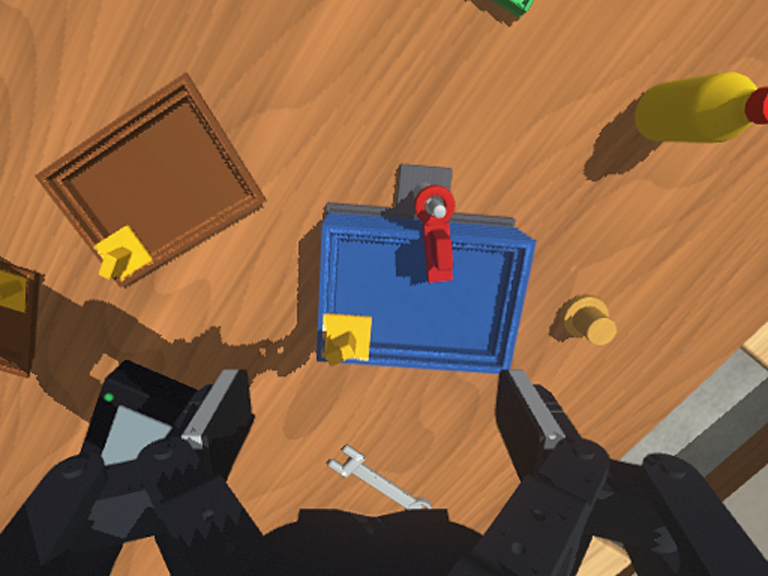

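The wrist view shows the keeper ring at (435,205) with its arm to (440,280). The blue tray spans (320,215) to (535,370), and its lug fin is at (340,345).

```bash
cat > m2.py <<'E'
from h import *
D=[np.load(f'{n}.npy',allow_pickle=True).item() for n in('top','scene','w1')]
red=[hsv(d,[0,120,40],[8,255,255])|hsv(d,[170,120,40],[180,255,255]) for d in D]
yel=[hsv(d,[20,120,40],[34,255,255]) for d in D]
blu=[hsv(d,[98,80,20],[128,255,255]) for d in D]
for use in([0,1,2],[2],[0],[1]):
    V=[]
    for i in use:
        ig=cv2.dilate((red[i]|yel[i]).astype(np.uint8),np.ones((3,3)))>0
        V.append((D[i],near(blu[i],project(D[i],np.array([[.592,.007,.05]]))[0],110 if i==2 else 80),ig,None))
    p,e=fit(V,[box(0,0,.010,.082,.176,.126)],[.592,.007,.528],np.array([.006,.006,.06])); print(use,'stack',p,e)
    V=[]
    for i in use:
        ig=render(D[i],[cyl(.007,.0,.034)],[.549,.08,0,.082])>.3
        V.append((D[i],near(red[i],project(D[i],np.array([[.56,.065,.1]]))[0],60 if i==2 else 30),ig,None))
    k,e=fit(V,KEEP,[.549,.08,.6],np.array([.004,.004,.15])) if 0 else fit(V,KEEP,[.549,.08,.6,.082],np.array([.004,.004,.15,.002])); print('   keeper',k,e,'grip',place(np.array([[0,-.03,.027]]),k),[int(v[1].sum()) for v in V])
E
python3 m2.py
```

```text
[0, 1, 2] stack [0.59361874 0.00642521 0.53004349] 1299.0745098039215
   keeper [0.55084241 0.07896416 0.76168469 0.08040321] 295.3058823529412 grip [[0.57154666 0.05725393 0.10740321]] [276, 289, 1090]
[2] stack [0.59534561 0.00512691 0.53773776] 627.9490196078432
   keeper [0.55487899 0.07828217 0.737182   0.0651261 ] 89.35294117647058 grip [[0.57504512 0.0560712  0.0921261 ]] [1090]
[0] stack [0.59336054 0.00727248 0.54293333] 147.76078431372548
   keeper [0.55028837 0.07980527 0.75709555 0.08121547] 63.2078431372549 grip [[0.57089277 0.05800025 0.10821547]] [276]
[1] stack [0.58379789 0.00521816 0.52790239] 373.878431372549
   keeper [0.54786278 0.07804775 0.81023448 0.08163175] 62.58039215686274 grip [[0.56959625 0.0573679  0.10863175]] [289]
```

```bash
python3 -c "
from h import *
plan([.571,.0575,.168],2.33)"
```

```text
slide [0.002  0.0514 0.1916] spin -8.1 z axis [-6.e-04 -3.e-04 -1.e+00] t 1.7833 yaw 2.1886641225725243
```

arm_command([
  {"slide":[0.002,0.03,0.03],"spin":-6,"gripper":1},
  {"slide":[0.002,0.051,0.06],"spin":-8,"gripper":1},
  {"slide":[0.002,0.051,0.095],"spin":-8,"gripper":1},
  {"slide":[0.002,0.051,0.12],"spin":-8,"gripper":1},
  {"slide":[0.002,0.051,0.14],"spin":-8,"gripper":1},
  {"slide":[0.002,0.051,0.14],"spin":-8,"gripper":1},
  {"slide":[0.002,0.051,0.14],"spin":-8,"gripper":1},
])

```text
t: 2.37
tool_pos: [0.5703, 0.0569, 0.2189]
tool_rot: [-1.243, -2.883, 0.002]
contact_force: [-0.0, 0.2, 0.4]
opening: 0.0856
grip_force: 0.0
```

```bash
python3 -c "
from h import *
o,d=wrist('w2.png',s=1.5)
plan([.571,.0575,.168],2.33)
k=[.5505,.079,.76,.082]
print(project(d,place(np.array([[0,-.018,.044],[0,-.042,.044],[0,0,.01]]),k))*1.5)
np.save('w2.npy',d,allow_pickle=True)"
```

```text
slide [0.0006 0.0001 0.0529] spin -0.1 z axis [ 1.e-03 -2.e-04 -1.e+00] t 2.4167 yaw 2.327649944006631
[[376.26708984 321.06656539]
 [376.35574578 372.62909944]
 [375.79258898 256.3976068 ]]
```

View pics/w2.png

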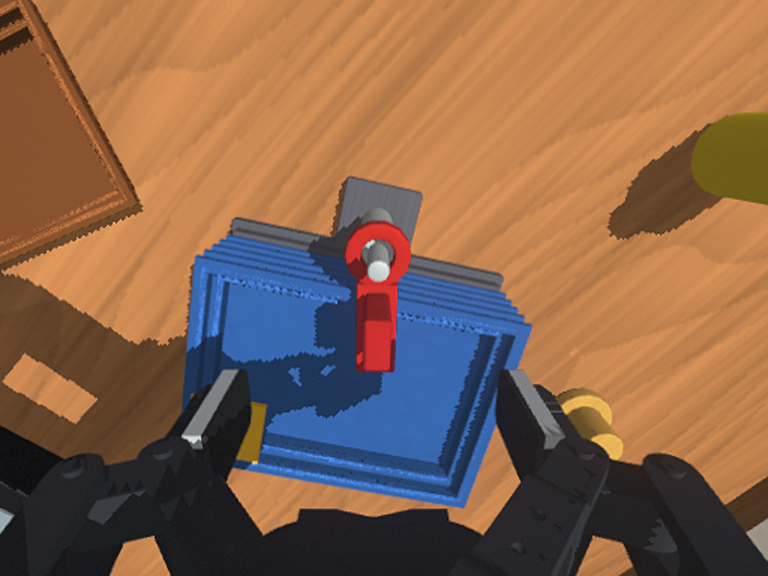

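The keeper matches the prediction: ring at (378,252), fin top about (376,320–372), centred between the pads. I descend and grip.

arm_command([
  {"slide":[0,0,0.025],"spin":0,"gripper":1},
  {"slide":[0,0,0.045],"spin":0,"gripper":1},
  {"slide":[0,0,0.051],"spin":0,"gripper":1},
  {"slide":[0,0,0.051],"spin":0,"gripper":0.2},
  {"slide":[0,0,0.051],"spin":0,"gripper":-1},
  {"slide":[0,0,0.051],"spin":0,"gripper":-1},
  {"slide":[0,0,0.051],"spin":0,"gripper":-1},
  {"slide":[0,0,0.051],"spin":0,"gripper":-1},
], newtons=50)

```text
t: 3.08
tool_pos: [0.5718, 0.0581, 0.1705]
tool_rot: [1.24, 2.884, 0.002]
contact_force: [0.4, -0.3, -1.3]
opening: 0.0256
grip_force: 0.0
```

arm_command([
  {"slide":[0,0,0],"spin":0,"gripper":-1},
  {"slide":[0,0,0],"spin":0,"gripper":-1},
  {"slide":[0,0,0],"spin":0,"gripper":-1},
  {"slide":[0,0,0],"spin":0,"gripper":-1},
])

```text
t: 3.42
tool_pos: [0.5716, 0.0581, 0.1699]
tool_rot: [1.24, 2.885, 0.001]
contact_force: [-0.4, 0.3, 5.1]
opening: 0.0109
grip_force: 49.4
```

arm_command([
  {"slide":[0,0,-0.008],"spin":0,"gripper":-1},
  {"slide":[0,0,-0.018],"spin":0,"gripper":-1},
  {"slide":[0,0,-0.03],"spin":0,"gripper":-1},
  {"slide":[0,0,-0.045],"spin":0,"gripper":-1},
  {"slide":[0,0,-0.065],"spin":0,"gripper":-1},
  {"slide":[0,0,-0.085],"spin":0,"gripper":-1},
  {"slide":[0,0,-0.09],"spin":0,"gripper":-1},
  {"slide":[0,0,-0.09],"spin":0,"gripper":-1},
])

```text
t: 4.08
tool_pos: [0.5721, 0.0581, 0.2619]
tool_rot: [1.239, 2.882, 0.003]
contact_force: [0.8, 0.1, -3.1]
opening: 0.0113
grip_force: 48.8
```

```bash
python3 -c "
from h import *
o,d=wrist('w3.png',s=1); print(o['opening'],o['grip_force'],o['contact_force'])
# dish: centre (.4396,.316); keeper centre of mass near grip; put grip at dish centre minus offset
plan([.44,.316,.26],2.33)"
```

```text
0.011287031627748002 48.83984684944153 [ 0.771455    0.14302076 -3.1250337 ]
slide [ 0.2775  0.0821 -0.0004] spin -0.0 z axis [ 1.8e-03 -1.0e-04 -1.0e+00] t 4.1333 yaw 2.3293313049803697
```

View pics/w3.png

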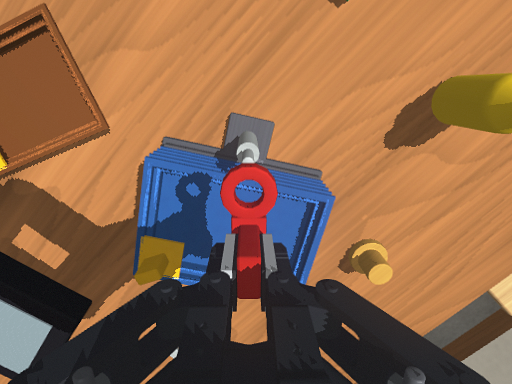

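The keeper is held, ring at (249,192), clear of the pin at (247,150). I carry it to the dish.

arm_command([
  {"slide":[0.03,0.009,0],"spin":0,"gripper":-1},
  {"slide":[0.065,0.02,0],"spin":0,"gripper":-1},
  {"slide":[0.105,0.031,0],"spin":0,"gripper":-1},
  {"slide":[0.145,0.043,0],"spin":0,"gripper":-1},
  {"slide":[0.185,0.055,0],"spin":0,"gripper":-1},
  {"slide":[0.225,0.066,0],"spin":0,"gripper":-1},
  {"slide":[0.255,0.076,0],"spin":0,"gripper":-1},
  {"slide":[0.277,0.082,0.01],"spin":0,"gripper":-1},
])

```text
t: 4.8
tool_pos: [0.4385, 0.3181, 0.249]
tool_rot: [1.238, 2.887, 0.002]
contact_force: [0.7, 0.2, -1.5]
opening: 0.0113
grip_force: 48.9
```

arm_command([
  {"slide":[0,0,0.035],"spin":0,"gripper":-1},
  {"slide":[0,0,0.065],"spin":0,"gripper":-1},
  {"slide":[0,0,0.095],"spin":0,"gripper":-1},
  {"slide":[0,0,0.12],"spin":0,"gripper":-1},
  {"slide":[0,0,0.13],"spin":0,"gripper":-1},
  {"slide":[0,0,0.13],"spin":0,"gripper":-1},
])

```text
t: 5.3
tool_pos: [0.4371, 0.314, 0.1141]
tool_rot: [-1.239, -2.881, 0.011]
contact_force: [0.3, 0.2, -2.3]
opening: 0.0109
grip_force: 48.9
```

```bash
python3 -c "
from h import *
o,d=wrist('w4.png',s=1); print(o['tool_pos'],o['contact_force'],o['t'])
plan([.44,.316,.093],2.33)
print(project(d,place(box(0,0,.02,.02,.158,.158)[::2],[.4396,.316,.121])))"
```

```text
[0.43712767 0.3140297  0.1141391 ] [ 0.26444183  0.20577121 -2.34302753] 5.3
slide [-0.      0.0018  0.0239] spin -0.0 z axis [-0.0041 -0.0021 -1.    ] t 5.35 yaw 2.329211803685453
[[ 87.56977233 252.17411759]
 [224.66858127  36.05166724]
 [275.95807231 360.82929594]
 [434.77332611 206.79238735]]
```

View pics/w4.png

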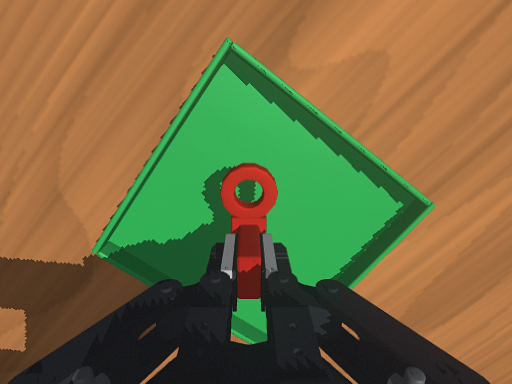

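The keeper, ring at (249,192), is inside the dish, whose corners are at (228,40), (434,206) and (95,252). I lower it.

arm_command([
  {"slide":[0,0,0.008],"spin":0,"gripper":-1},
  {"slide":[0,0,0.013],"spin":0,"gripper":-1},
  {"slide":[0,0,0.017],"spin":0,"gripper":-1},
  {"slide":[0,0,0.02],"spin":0,"gripper":-1},
  {"slide":[0,0,0.02],"spin":0,"gripper":-1},
  {"slide":[0,0,0.02],"spin":0,"gripper":-1},
  {"slide":[0,0,0.02],"spin":0,"gripper":-1},
])

```text
t: 5.93
tool_pos: [0.4403, 0.3157, 0.0993]
tool_rot: [1.241, 2.886, 0.001]
contact_force: [0.0, 0.5, -2.9]
opening: 0.0117
grip_force: 49.1
```

arm_command([
  {"slide":[0,0,0.003],"spin":0,"gripper":-1},
  {"slide":[0,0,0.005],"spin":0,"gripper":-1},
  {"slide":[0,0,0.006],"spin":0,"gripper":-1},
  {"slide":[0,0,0.006],"spin":0,"gripper":-1},
])

```text
t: 6.27
tool_pos: [0.4398, 0.3154, 0.0925]
tool_rot: [-1.241, -2.886, 0.001]
contact_force: [0.4, 0.2, -1.6]
opening: 0.0111
grip_force: 49.1
```

arm_command([
  {"slide":[0,0,0.001],"spin":0,"gripper":-1},
  {"slide":[0,0,0.002],"spin":0,"gripper":-1},
  {"slide":[0,0,0.002],"spin":0,"gripper":-1},
  {"slide":[0,0,0.002],"spin":0,"gripper":-1},
])

```text
t: 6.6
tool_pos: [0.4402, 0.3158, 0.092]
tool_rot: [-1.241, -2.886, 0.0]
contact_force: [-3.3, -1.7, 5.8]
opening: 0.0112
grip_force: 50.1
```

Contact at 5.8 N, as expected at this height. I release and rise.

arm_command([
  {"slide":[0,0,-0.001],"spin":0,"gripper":-0.3},
  {"slide":[0,0,-0.001],"spin":0,"gripper":-0.3},
  {"slide":[0,0,-0.001],"spin":0,"gripper":-0.3},
  {"slide":[0,0,-0.01],"spin":0,"gripper":0},
  {"slide":[0,0,-0.03],"spin":0,"gripper":0},
  {"slide":[0,0,-0.07],"spin":0,"gripper":0},
  {"slide":[0,0,-0.11],"spin":0,"gripper":0},
  {"slide":[0,0,-0.15],"spin":0,"gripper":0},
])

```text
t: 7.27
tool_pos: [0.4396, 0.3153, 0.2427]
tool_rot: [-1.241, -2.886, 0.001]
contact_force: [0.4, 0.5, -0.2]
opening: 0.043
grip_force: 0.0
```

```bash
python3 -c "
from h import *
o,d=wrist('w5.png',s=1); print(o['opening'],o['contact_force'])
plan([.535,-.09,.30],1.087)
_,T=grab('top');np.save('top2.npy',T)
red=hsv(T,[0,120,40],[8,255,255])|hsv(T,[170,120,40],[180,255,255]); c=np.argwhere(red); print(c[c[:,1]<180].mean(0)[::-1], project(T,np.array([[.44,.316,.02]])), np.abs(o['dq']).max())"
```

```text
0.04299590513667317 [ 0.35986345  0.51400139 -0.19787184]
slide [-0.359  -0.213  -0.0484] spin 71.2 z axis [ 0.0137  0.0073 -0.9999] t 7.3167 yaw 2.329410436696453
[ 62.56691295 292.06366849] [[130.71454547 213.48325813]] 0.8643719073790194
```

arm_command([
  {"slide":[-0.336,-0.203,-0.04],"spin":71,"gripper":0},
  {"slide":[-0.336,-0.203,-0.04],"spin":71,"gripper":0},
  {"slide":[-0.336,-0.203,-0.04],"spin":71,"gripper":0},
  {"slide":[-0.336,-0.203,-0.04],"spin":71,"gripper":0},
  {"slide":[-0.336,-0.203,-0.04],"spin":71,"gripper":0},
  {"slide":[-0.336,-0.203,-0.04],"spin":71,"gripper":0},
  {"slide":[-0.336,-0.203,-0.04],"spin":71,"gripper":0},
  {"slide":[-0.336,-0.203,-0.04],"spin":71,"gripper":0},
])

```text
t: 8.03
tool_pos: [0.5107, -0.0104, 0.2752]
tool_rot: [2.478, 1.93, 0.001]
contact_force: [0.6, 0.9, -0.1]
opening: 0.0426
grip_force: 0.0
```

```bash
python3 -c "
from h import *
plan([.5577,-.0625,.24],1.09)"
```

```text
slide [-0.0389  0.0583  0.0353] spin 13.4 z axis [ 0.001 -0.    -1.   ] t 8.0333 yaw 1.3230518392854331
```

arm_command([
  {"slide":[-0.039,0.058,0.035],"spin":13.4,"gripper":0},
  {"slide":[-0.039,0.058,0.035],"spin":13.4,"gripper":0},
  {"slide":[-0.039,0.058,0.035],"spin":13.4,"gripper":0},
  {"slide":[-0.039,0.058,0.035],"spin":13.4,"gripper":0},
  {"slide":[-0.039,0.058,0.035],"spin":13.4,"gripper":0},
  {"slide":[-0.039,0.058,0.035],"spin":13.4,"gripper":0},
])

```text
t: 8.53
tool_pos: [0.5577, -0.0594, 0.2406]
tool_rot: [2.68, 1.638, 0.002]
contact_force: [0.4, 0.5, 0.7]
opening: 0.0424
grip_force: 0.0
```

```bash
cat > m3.py <<'E'
from h import *
o,d=wrist(); np.save('w6.npy',d,allow_pickle=True); save(d,'w6.png',s=1.5)
_,T=grab('top'); np.save('top2.npy',T)
y=near(hsv(d,[20,120,40],[34,255,255]),project(d,np.array([[.5577,-.0625,.09]]))[0],70)
print(y.sum())
b=place(np.array([[-.066,-.041,0]]),[.5935,.0065,.535])[0]
A=.535+.556
# fin ends at top z .11 and bottom
P=np.array([[i*.012,j*.006,z] for z in(.110,.082) for i,j in((-1,-1),(-1,1),(1,1),(1,-1))])
print(np.round(project(d,place(P,[b[0],b[1],A]))*1.5,0).tolist())
plan([b[0],b[1],.159],A)
blu=hsv(d,[98,80,20],[128,255,255])
E
python3 m3.py
```

```text
2322
[[387.0, 338.0], [363.0, 338.0], [363.0, 294.0], [387.0, 294.0], [385.0, 316.0], [364.0, 316.0], [364.0, 276.0], [386.0, 276.0]]
slide [-0.0029  0.0012  0.082 ] spin 0.4 z axis [ 2.e-03 -4.e-04 -1.e+00] t 8.6333 yaw 1.0972045369560388
```

View pics/w6.png

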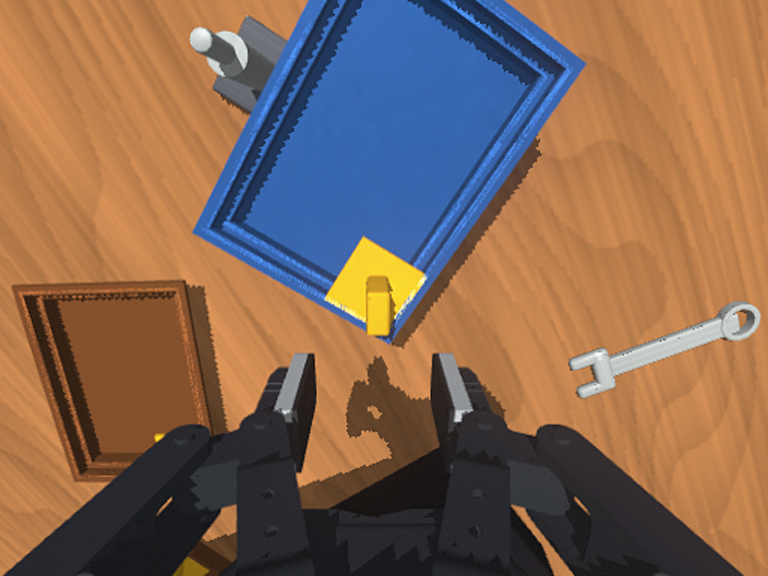

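The lug fin's top is at (378,314), within 2 mm of the prediction at (375,316), so I add about 1.5 mm along y and descend.

arm_command([
  {"slide":[-0.002,0.003,0.03],"spin":0.4,"gripper":0},
  {"slide":[-0.002,0.003,0.06],"spin":0.4,"gripper":0},
  {"slide":[-0.002,0.003,0.075],"spin":0.4,"gripper":0},
  {"slide":[-0.002,0.003,0.081],"spin":0.4,"gripper":0},
  {"slide":[-0.002,0.003,0.081],"spin":0.4,"gripper":0},
  {"slide":[-0.002,0.003,0.081],"spin":0.4,"gripper":-0.4},
  {"slide":[-0.002,0.003,0.081],"spin":0.4,"gripper":-0.4},
], newtons=30)

```text
t: 9.22
tool_pos: [0.5606, -0.0633, 0.1609]
tool_rot: [2.685, 1.626, 0.004]
contact_force: [-0.2, 1.0, -0.6]
opening: 0.0256
grip_force: 0.0
```

arm_command([
  {"slide":[0,0,0],"spin":0,"gripper":-1},
  {"slide":[0,0,0],"spin":0,"gripper":-1},
  {"slide":[0,0,0],"spin":0,"gripper":-1},
  {"slide":[0,0,0],"spin":0,"gripper":-1},
  {"slide":[0,0,0],"spin":0,"gripper":-1},
], newtons=30)

```text
t: 9.63
tool_pos: [0.5602, -0.0633, 0.1608]
tool_rot: [2.686, 1.627, 0.002]
contact_force: [-3.0, 0.5, 4.6]
opening: 0.0112
grip_force: 30.0
```

```bash
python3 -c "
from h import *
o=status.get_obs(); print(o['wrist_torque'],o['contact_force'],o['tool_pos'],o['opening'])
_,T=grab('top'); save(T,'top3.png',s=1); np.save('top3.npy',T)
red=hsv(T,[0,150,60],[6,255,255])|hsv(T,[174,150,60],[180,255,255]); c=np.argwhere(near(red,(131,213),45)); print(len(c),c.mean(0)[::-1])
plan([.558,-.062,.159],1.09)"
```

```text
[0.2666917  0.49041366 0.3520228 ] [-3.04905186  0.48154673  4.60853289] [ 0.56024515 -0.06327718  0.16084537] 0.011239879210734991
210 [130.74285714 214.86190476]
slide [ 0.0001 -0.0026  0.0018] spin -0.0 z axis [ 1.8e-03 -3.0e-04 -1.0e+00] t 9.6833 yaw 1.0895707877138658
```

The keeper sits in the dish at (131,215), the expected pixel, and the lug is gripped. I peel slowly.

arm_command([
  {"slide":[0,0,-0.002],"spin":0,"gripper":-1},
  {"slide":[0.0003,0,-0.004],"spin":0,"gripper":-1},
  {"slide":[0.0007,0,-0.006],"spin":0,"gripper":-1},
  {"slide":[0.001,0,-0.008],"spin":0,"gripper":-1},
  {"slide":[0.0015,0,-0.01],"spin":0,"gripper":-1},
  {"slide":[0.002,0,-0.012],"spin":0,"gripper":-1},
  {"slide":[0.002,0,-0.012],"spin":0,"gripper":-1},
  {"slide":[0.002,0,-0.012],"spin":0,"gripper":-1},
])

```text
t: 10.35
tool_pos: [0.5606, -0.0619, 0.1715]
tool_rot: [2.687, 1.627, -0.001]
contact_force: [-2.2, -0.4, -0.3]
opening: 0.0117
grip_force: 30.0
```

```bash
cat > m4.py <<'E'
from h import *; import sys
o,d=wrist(sys.argv[1],s=1.5); print(o['wrist_torque'],o['contact_force'],o['tool_pos'],o['opening'],o['t'])
_,S=grab('scene'); save(S,'s'+sys.argv[1],(180,170,310,290),4)
a,b=cv2.imread('pics/'+sys.argv[1]),cv2.imread('pics/s'+sys.argv[1])
b=cv2.resize(b,(400,370)); a=cv2.resize(a,(400,300)); a=cv2.copyMakeBorder(a,0,70,0,0,cv2.BORDER_CONSTANT); cv2.imwrite('pics/both_'+sys.argv[1],np.hstack([a,b]))
E
python3 m4.py p1.png
```

```text
[-0.23856151  0.52731356  0.21757435] [-2.21539709 -0.40974389 -0.27386913] [ 0.5605923  -0.06185818  0.17146211] 0.011660125047185632 10.35
```

View pics/both_p1.png

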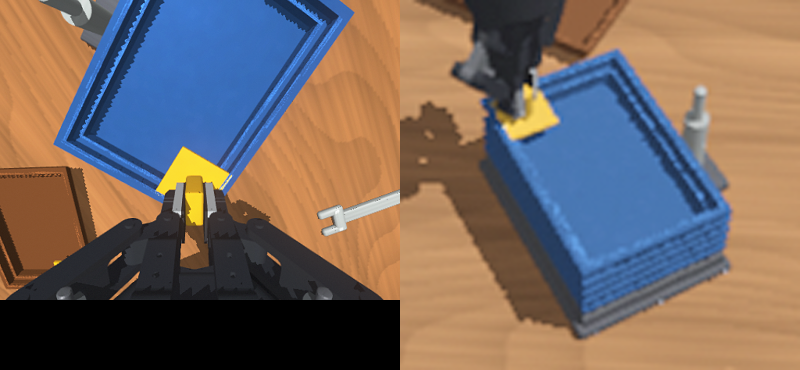

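The left half shows the lug pinched at (195,195). The right half (scene) shows the lug corner at (525,110) starting to rise while the far edge near (725,215) still looks seated. I check the tilt numerically.

```bash
cat > m5.py <<'E'
from h import *
def cls(d):
    h=cv2.cvtColor(d['frame'],cv2.COLOR_RGB2HSV); b=cv2.inRange(h,(98,80,20),(128,255,255))>0
    wood=cv2.inRange(h,(5,60,25),(19,255,255))>0
    return b,cv2.erode((~(b|wood)).astype(np.uint8),np.ones((2,2)))>0
o,W=wrist(); _,S=grab('scene'); _,T=grab('top')
A=.556; dirv=np.array([np.cos(A),np.sin(A)])
sl=(dirv@[.085,.060])-(dirv@[-.066,-.041])
def model(p):
    x,y,a,f,g,dx=p
    B=box(0,0,.058+.012,.058+.024,.176,.126); F=box(0,0,.058,.07,.156,.106)
    out=[place(box(0,0,.010,.070,.176,.126),[x,y,a])]
    for Q in(B,F):
        t=(dirv@np.array([.085,.060])-Q[:,:2]@dirv)/sl
        Q=Q.copy(); th=(g-f)/sl; Q[:,:2]+=np.outer((Q[:,2]-.07)*th+dx,dirv); Q[:,2]+=f+(g-f)*t; out.append(place(Q,[x,y,a]))
    return out
rg=[(d,near(b,project(d,np.array([[.592,.006,.06]]))[0],180 if d is W else 85),ig) for d in(W,S,T) for b,ig in[cls(d)]]
def L(p): return [float((np.abs(render(d,model(p),[0,0,0])-m)*(~ig)).sum()) for d,m,ig in rg]
z=o['tool_pos'][2]-.1608
for f,g in((0,0),(0,z),(z/2,z),(z,z)):
    r=minimize(lambda q:sum(L([.593+q[0]*.01,.0065+q[1]*.01,.535+q[2]*.1,f,g,0])),[0,0,0],method='Nelder-Mead',options=dict(initial_simplex=np.vstack([np.zeros(3),np.eye(3)*.3]),maxiter=100))
    print('f,g',round(f,4),round(g,4),r.x*[10,10,100],round(r.fun),np.round(L([.593+r.x[0]*.01,.0065+r.x[1]*.01,.535+r.x[2]*.1,f,g,0])))
r=minimize(lambda q:sum(L([.593+q[0]*.01,.0065+q[1]*.01,.535+q[2]*.1,q[3]*.01,q[4]*.01,0])),np.zeros(5),method='Nelder-Mead',options=dict(initial_simplex=np.vstack([np.zeros(5),np.eye(5)*.4]),maxiter=400))
print('free mm: f,g',r.x[3]*10,r.x[4]*10,r.x[:3]*[10,10,100],r.fun)
E
python3 m5.py
```

```text
f,g 0 0 [ -3.21233255  -3.13300736 -35.30656206] 4664 [3834.  297.  533.]
f,g 0 0.0106 [ 2.51368163 -0.23951665  8.12654292] 4214 [3412.  385.  416.]
f,g 0.0053 0.0106 [ 2.94684262  0.37179067 21.44850243] 4446 [3587.  415.  444.]
f,g 0.0106 0.0106 [ 3.54154657  1.63306455 40.21879595] 4832 [3872.  465.  495.]
free mm: f,g 0.19706175172729734 10.345945317060142 [ 2.44611847 -0.23781658  7.70831199] 4211.643137254902
```

The free fit gives far corner +0.2 mm and lug +10.3 mm, so the tray is tipping as wanted. I continue the peel to about 20 mm.

arm_command([
  {"slide":[0.0004,0,-0.002],"spin":0,"gripper":-1},
  {"slide":[0.0008,0,-0.004],"spin":0,"gripper":-1},
  {"slide":[0.0012,0,-0.006],"spin":0,"gripper":-1},
  {"slide":[0.0016,0,-0.008],"spin":0,"gripper":-1},
  {"slide":[0.002,0,-0.009],"spin":0,"gripper":-1},
  {"slide":[0.002,0,-0.009],"spin":0,"gripper":-1},
  {"slide":[0.002,0,-0.009],"spin":0,"gripper":-1},
])

```text
t: 11.18
tool_pos: [0.5614, -0.0598, 0.1798]
tool_rot: [2.688, 1.626, 0.0]
contact_force: [-1.3, -1.3, -1.3]
opening: 0.0112
grip_force: 29.7
```

```bash
python3 m5.py; python3 -c "
from h import *
o=status.get_obs(); print(o['wrist_torque'],o['contact_force'],o['tool_pos'],o['t'])"
```

```text
f,g 0 0 [ -6.40575599  -4.10776724 -60.8441278 ] 4849 [3878.  253.  718.]
f,g 0 0.019 [ 3.02801751 -0.22037735  0.99997846] 3949 [3110.  377.  462.]
f,g 0.0095 0.019 [ 3.42963303  1.19682075 27.06762789] 4809 [3848.  450.  512.]
f,g 0.019 0.019 [ 4.52362047  3.29690581 56.71177648] 5578 [4414.  546.  619.]
free mm: f,g 6.294491573490902 5.448243503366895 [ -3.66119018  -3.13884148 -38.83054229] 3890.1450980392156
[-0.400873    0.43689836  0.04344309] [-2.24779099 -1.19492619 -2.06316517] [ 0.56141708 -0.05981848  0.17972618] 11.3333
```

The tilt hypothesis (lug +19 mm, far corner seated) fits best. I tighten the grip and lift off gently.

arm_command([
  {"slide":[0,0,0],"spin":0,"gripper":-1},
  {"slide":[0,0,0],"spin":0,"gripper":-1},
  {"slide":[0,0,-0.003],"spin":0,"gripper":-1},
  {"slide":[0,0,-0.006],"spin":0,"gripper":-1},
  {"slide":[0,0,-0.009],"spin":0,"gripper":-1},
  {"slide":[0,0,-0.012],"spin":0,"gripper":-1},
  {"slide":[0,0,-0.016],"spin":0,"gripper":-1},
  {"slide":[0,0,-0.02],"spin":0,"gripper":-1},
], newtons=100)

```text
t: 12.0
tool_pos: [0.5616, -0.0597, 0.2003]
tool_rot: [2.688, 1.627, 0.001]
contact_force: [0.1, -0.2, -2.0]
opening: 0.0096
grip_force: 100.6
```

arm_command([
  {"slide":[0,0,-0.005],"spin":0,"gripper":-1},
  {"slide":[0,0,-0.01],"spin":0,"gripper":-1},
  {"slide":[0,0,-0.015],"spin":0,"gripper":-1},
  {"slide":[0,0,-0.025],"spin":0,"gripper":-1},
  {"slide":[0,0,-0.04],"spin":0,"gripper":-1},
  {"slide":[0,0,-0.055],"spin":0,"gripper":-1},
  {"slide":[0,0,-0.06],"spin":0,"gripper":-1},
  {"slide":[0,0,-0.06],"spin":0,"gripper":-1},
])

```text
t: 12.67
tool_pos: [0.5624, -0.06, 0.2624]
tool_rot: [2.685, 1.625, 0.005]
contact_force: [0.2, 0.2, -1.1]
opening: 0.0097
grip_force: 100.7
```

```bash
cat > m6.py <<'E'
from h import *
o,d=wrist('l1.png',s=1.5); np.save('l1.npy',d,allow_pickle=True); _,T=grab('top'); _,S=grab('scene'); np.save('l1s.npy',S); np.save('l1t.npy',T); save(S,'l1s.png',(150,120,330,290),3)
print(o['wrist_torque'],o['contact_force'],o['tool_pos'],o['t'],o['opening'])
# rigid fit of held tray: params lug xyz fixed to grasp, yaw a, pitch about pinch axis th, slide of lug in grasp
yw=np.arctan2(*R.from_rotvec(o['tool_rot']).as_matrix()[:2,0][::-1])
def tray(th,rl,dyaw,dx,dz):
    Q=[box(0,0,.012,.024,.176,.126),box(0,0,0,.012,.156,.106)]
    L=np.array([-.066,-.041,.038]); out=[]
    for q in Q:
        v=R.from_rotvec([0,0,-.556]).apply(q-L)      # x along diagonal
        v=R.from_euler('xyz',[rl,th,dyaw]).apply(v)+[dx,0,dz]
        v=R.from_rotvec([0,0,yw]).apply(v)
        out.append(v+o['tool_pos']+[0,0,-.065])
    return out
def cls(d):
    h=cv2.cvtColor(d['frame'],cv2.COLOR_RGB2HSV); return cv2.inRange(h,(98,80,20),(128,255,255))>0, cv2.inRange(h,(5,60,25),(19,255,255))>0
b,w=cls(d)
# wrist: outline vs model; ignore fingers
ig=~(b|w)
c0=np.mean(tray(0,0,0,0,0)[0],0)
def loss(q): 
    return (np.abs(render(d,tray(q[0]*.1,q[1]*.1,q[2]*.1,q[3]*.01,q[4]*.01),[0,0,0])-b)*(~ig)).sum()
for t0 in(0,1,-1):
    x0=np.array([t0,0,0,0,0.]); r=minimize(loss,x0,method='Nelder-Mead',options=dict(initial_simplex=np.vstack([x0,x0+np.eye(5)*.3]),maxiter=500))
    print('pitch,roll,yaw deg',np.degrees(r.x[:3]*.1),'dx,dz mm',r.x[3:]*10,r.fun,b.sum(),'centre',np.mean(np.vstack(tray(*(r.x*[.1,.1,.1,.01,.01]))),0))
E
python3 m6.py
```

```text
[-0.05216557  0.05486713  0.0133053 ] [ 0.18408743  0.16587175 -1.06702849] [ 0.56236533 -0.05998431  0.26240326] 12.6667 0.009667189073655094
pitch,roll,yaw deg [3.65995197 0.28570467 0.01629666] dx,dz mm [-2.34403642 -2.87111749] 631.6 60198 centre [0.59635324 0.0052259  0.1636256 ]
pitch,roll,yaw deg [ 5.57148495 -0.57783221  0.14445535] dx,dz mm [-0.58131917 -0.12150026] 575.0549019607843 60198 centre [0.59687258 0.00573301 0.16386248]
pitch,roll,yaw deg [ 5.05706834 -0.07729215 -0.00870815] dx,dz mm [-1.15649197 -1.01018635] 554.9058823529411 60198 centre [0.59671926 0.00549867 0.16364539]
```

The tray is free and held: pitch about 5°, centre offset (34, 65) mm from the TCP. I now carry it over the scanner.

```bash
python3 -c "
from h import *
plan([.4445,-.3928,.257],1.088)
T=np.load('top.npy',allow_pickle=True).item()
m=near(hsv(T,[90,0,120],[125,90,255]),(382,201),45); k,l,s,c=cv2.connectedComponentsWithStats(m.astype(np.uint8)); i=1+s[1:,4].argmax(); print(c[i]*1.5,s[i],unproj(T,c[i],.045))
b=np.load('l1t.npy',allow_pickle=True).item()
"
```

```text
slide [-0.3491  0.0514  0.0019] spin 0.0 z axis [-1.3e-03  3.0e-04 -1.0e+00] t 12.8167 yaw 1.0884146740421115
[575.46462264 303.00628931] [ 360  178   49   49 1908] [ 0.48111948 -0.32462301]
```

arm_command([
  {"slide":[-0.012,0.002,0],"spin":0,"gripper":-1},
  {"slide":[-0.03,0.004,0],"spin":0,"gripper":-1},
  {"slide":[-0.053,0.008,0],"spin":0,"gripper":-1},
  {"slide":[-0.078,0.012,0],"spin":0,"gripper":-1},
  {"slide":[-0.104,0.0155,0],"spin":0,"gripper":-1},
  {"slide":[-0.13,0.0195,0],"spin":0,"gripper":-1},
  {"slide":[-0.156,0.0235,0],"spin":0,"gripper":-1},
  {"slide":[-0.182,0.0275,0],"spin":0,"gripper":-1},
])

```text
t: 13.48
tool_pos: [0.4999, -0.2353, 0.2586]
tool_rot: [-2.687, -1.626, 0.002]
contact_force: [1.0, -0.3, -0.9]
opening: 0.0101
grip_force: 100.6
```

arm_command([
  {"slide":[-0.026,0.0035,0],"spin":0,"gripper":-1},
  {"slide":[-0.052,0.0075,0.001],"spin":0,"gripper":-1},
  {"slide":[-0.078,0.0115,0.002],"spin":0,"gripper":-1},
  {"slide":[-0.104,0.0155,0.003],"spin":0,"gripper":-1},
  {"slide":[-0.128,0.019,0.004],"spin":0,"gripper":-1},
  {"slide":[-0.148,0.022,0.004],"spin":0,"gripper":-1},
  {"slide":[-0.16,0.024,0.004],"spin":0,"gripper":-1},
  {"slide":[-0.164,0.0245,0.004],"spin":0,"gripper":-1},
])

```text
t: 14.15
tool_pos: [0.4456, -0.3922, 0.2548]
tool_rot: [-2.689, -1.623, 0.001]
contact_force: [-0.1, -0.4, -1.9]
opening: 0.0095
grip_force: 100.6
```

arm_command([
  {"slide":[0,0,0],"spin":0,"gripper":-1},
  {"slide":[0,0,0],"spin":0,"gripper":-1},
  {"slide":[0,0,0],"spin":0,"gripper":-1},
  {"slide":[0,0,0],"spin":0,"gripper":-1},
  {"slide":[0,0,0],"spin":0,"gripper":-1},
  {"slide":[0,0,0],"spin":0,"gripper":-1},
])

```text
t: 14.65
tool_pos: [0.4473, -0.3898, 0.2558]
tool_rot: [2.687, 1.628, 0.0]
contact_force: [-0.7, 0.3, -1.8]
opening: 0.0095
grip_force: 100.6
```

```bash
python3 m6.py
python3 - <<'E'
from h import *
T=np.load('l1t.npy',allow_pickle=True).item();S=np.load('l1s.npy',allow_pickle=True).item()
V=[]
for d,r in((T,60),(S,60)):
    V.append((d,near(hsv(d,[98,80,20],[128,255,255]),project(d,np.array([[.594,.006,.05]]))[0],r),np.zeros((384,512),bool),None))
print('stack now',fit(V,[box(0,0,.010,.070,.176,.126)],[.594,.0065,.535],np.array([.006,.006,.06])))
a=cv2.resize(T['frame'][...,::-1],(400,300));b=cv2.resize(S['frame'][...,::-1],(400,300)); cv2.imwrite('pics/fin.png',cv2.resize(np.vstack([T['frame'][:300,60:460,::-1],S['frame'][84:,60:460,::-1]]),(400,600)))
E
```

```text
[-0.09125787  0.11898024  0.04665728] [-0.73740849  0.2914009  -1.79717071] [ 0.44726548 -0.38983026  0.25578711] 14.65 0.009486335844570799
pitch,roll,yaw deg [ 3.35630784  0.82049112 -0.01809714] dx,dz mm [-2.50246677 -3.18899928] 671.7803921568627 60276 centre [ 0.4810136  -0.32448976  0.15709638]
pitch,roll,yaw deg [5.60207116 0.24462594 0.0081476 ] dx,dz mm [-0.75880513 -0.38599678] 542.4901960784314 60276 centre [ 0.4814412  -0.32416067  0.15694068]
pitch,roll,yaw deg [ 5.26351185  0.38832666 -0.03198346] dx,dz mm [-0.99325955 -0.8213998 ] 538.4705882352941 60276 centre [ 0.48141238 -0.32418839  0.15694812]
stack now (array([0.59225826, 0.00657691, 0.53904034]), np.float64(661.4392156862746))
```

View pics/fin.png

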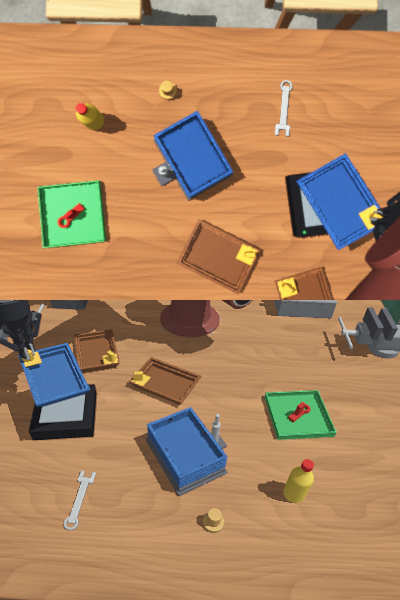

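The last picture shows the keeper in the dish at (72,214), the stack in its base at (193,155), the bystanders in place, and the tray over the scanner at (340,200). Its underside is at about 0.145 m, which is 10 cm above the glass. I hand the job in.

```bash
python3 -c "
from h import *
print(np.abs(status.get_obs()['dq']).max()); print(order.finish_job())"
```

```text
0.0031823844176280154
the job is handed in; nothing more can be done
None
```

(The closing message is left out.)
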